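# Run the last walnuts out of the dispenser

### The arm

A 7-joint arm with a two-finger parallel gripper is mounted at the origin on the work surface. World frame = base frame: x ahead of the robot, y to its left, z up, the work surface at z = 0. Lengths are in m, angles in rad, forces in N, time in s.
With the tool pointing down it reaches from about 0.425 to 0.95 m from the base axis. Payload 4.7 kg.
Tool frame: the origin (TCP) lies between the finger pads; the fingertips stand 25 mm ahead of it and the grasp point (between the pads) lies 6 mm ahead of it; x points along the fingers, z is the direction in which the jaws open and shut, and the axes are right-handed (so a half turn about x gives the same grasp; the last joint's range is limited). The gripper opens to 85 mm and grips with 20 to 120 N. Pads are 22 mm wide; open, the fingers measure 114 mm over their backs; the gripper's body (76 mm by 85 mm) begins 54 mm behind the grasp point. The pads swing forward as they close: fully open they stand 13 mm farther back than shut.
Start: joints at [-1.253, 0.469, -0.049, 1.532, 0.024, 1.141, -0.082], TCP at [0.229, 0.635, 0.256] pointing down, gripper open.
Joint ranges: [-2.59, 2.59], [-0.33, 1.99], [-1.39, 1.29], [0.1, 2.45], [-1.04, 4.18], [0.21, 1.99], [-2.66, 2.66]. Speed limits (rad/s): [2.57, 2.57, 3.14, 3.14, 3.14, 3.14, 3.14].

### API

Orientations are given as a 3x3 rotation matrix whose columns are the frame's x, y, z axes.
In Python, from rig import * gives the robot as it stands. Calls block until the motion is done:
- movep(position, orientation): joint-space move of the TCP to a pose.
- move_l(position, attitude=None, feed=0.15, until_force=None): straight line of the TCP; attitude=None keeps the orientation; feed is the mean speed in m/s. With until_force (N) it stops when the force on the tool has changed by that much, and returns True; else False.
- move_joints(angles): joint-space move.
- command_gripper(opening, newtons=None): finger opening in m; newtons is the grip in N (None keeps the last); returns when the fingers have stopped.
- sleep(seconds).
- inverse_kinematics(position, orientation): joint angles nearest the present ones, or None.
- sense(): the state.
- camera(name): name is "side" or "top" or "wrist"; returns (picture, depth): 420x560x3 uint8, red, green, blue; 420x560 float32, m along the optical axis (not along the pixel's ray), 0 where there is no reading.
- camera_params(name): a dict with "K" (3x3 intrinsics, pixels), "dist" ([k1, k2, p1, p2, k3] as OpenCV has them; the pictures are not rectified), "position" and "rotation" of the camera in the world; the wrist camera has in their place "tool_from_camera" (4x4, takes a point from camera to tool coordinates, whose origin is the TCP and whose axes are the tool frame's). Camera axes: x right, y down, z forward; pixel columns grow to the right and rows downward; lengths in m; the calibration is good to about 2 mm. A picture is of the moment at which its call begins: read the wrist's pose just before it. camera_params takes no time and is no camera call.
A pose or a line that the arm cannot do raises Unreachable and nothing moves.
- finish_job(): hands the job in, once; it reports no verdict.
The state is a dict: "time_s": time; "joint_pos": joint angles; "qd": joint speeds; "joint_efforts": joint torques, N m; "position": TCP position; "tcp_rot": TCP orientation; "wrist_force": force on the tool from outside, world axes, zero at the start; "ft_torque": the same for the moment, N m; "finger_gap": finger opening in m.
Only numpy, scipy, OpenCV 4.12 (cv2) and the standard library are available. Lean on these libraries where they do the work, as an engineer would, in place of code of your own. Each camera call takes 0.05 s, during which the arm holds its last target.

### The job

We are running the last walnuts out of the dispenser: put the two walnuts lying in its catch tray into the open blue food box, then pull the spring-return gate handle out sideways until its crossbar lines up with the brass marker clip on the guide rail, so that the last three walnuts roll out of the bin into the emptied tray. Keep holding the handle at the marker and finish like that, without letting go; leave the gate shut until the tray is empty and leave everything else on the crate where it is.

Things in the scene. Friction and masses are not known exactly. Their poses are not given: they have to be found in the camera images.
- dispenser: walnut dispenser, fixed to the crate top. Origin on the crate top below the middle of the shut gate blade; +x points back under the clear bin (46 to 175 mm behind, 120 mm wide, up to 303 mm high), -x to the catch tray, z up. The gate frame at the blade is 66 mm wide and 136 mm high. The gate pulls out to the -y side
- tray_floor (a point): centre of the catch tray's floor, 4 mm above the crate top, 110 mm along the dispenser's -x from its origin. Tray of bare aluminium, open on top, fixed to the dispenser, 180 mm along the dispenser's x and 220 mm along its y outside, walls 4 mm thick and 38 mm high
- gate (a joint): opening of the gate in m: 0 shut, growing as it is pulled out along the dispenser's -y; end stop at 0.09. Its spring pulls back with 5 N when shut and 1 N more for every 10 mm, and shuts the gate whenever it is let go. The walnuts queued behind the blade need about 40 mm of opening to pass
- gate_bar (a point): middle of the crossbar of the gate's T-handle: round black plastic bar, 16 mm thick, 70 mm long along the dispenser's x, 130 mm above the crate on a 10 mm post; 125 mm to the dispenser's -y side when shut. The tongue under it is 86 mm high, the end bracket of the guide rail (238 mm to the -y side) 88 mm; beside the bar there is room for fingers
- marker: brass marker clip, fixed on the steel guide rail of the gate, at a different place each time (54 to 72 mm of opening). Origin on the rail's top edge, mid clip (6 mm wide), 82 mm up; its pointer sticks out 46 mm along the dispenser's -x, past the crossbar's end; axes as the dispenser's. At the marker = the crossbar's middle level with this origin along the dispenser's y
- tray_nut0_mid (a point): walnut in its shell, nearly round, 36 to 38 mm across, 15 g, it can roll; the point is its middle, 18 mm above the tray floor at the start. It sits in the catch tray, on the dispenser's -y side
- tray_nut1_mid (a point): walnut in its shell, nearly round, 36 to 38 mm across, 15 g, it can roll; the point is its middle, 18 mm above the tray floor at the start. It sits in the catch tray, on the dispenser's +y side
- bin_nut0_mid (a point): walnut in its shell, nearly round, 36 to 38 mm across, 15 g, it can roll; the point is its middle, it lies in the feed trough right behind the gate blade and rolls out when the gate opens
- bin_nut1_mid (a point): walnut in its shell, nearly round, 36 to 38 mm across, 15 g, it can roll; the point is its middle, second in the feed trough
- bin_nut2_mid (a point): walnut in its shell, nearly round, 36 to 38 mm across, 15 g, it can roll; the point is its middle, last in the feed trough
- foodbox: blue plastic food box, its lid off, loose, 0.3 kg: 190 mm along its x, 130 mm along its y (rim 7 mm more), 70 mm high, walls and floor 3 mm. Origin at the centre of its underside, z up. It stands to the left or to the right of the dispenser
- mug: cream enamel mug, 84 mm across, 80 mm high, handle along its +y; origin at the centre of its underside; on the other side from the food box; leave alone
- jar: squat glass jar with steel twist cap, 88 mm across, 85 mm high; origin at the centre of its underside; leave alone
- spoon: stainless steel spoon, 190 mm long, lying flat on the dispenser's right; origin at its middle; leave alone
- lid: blue lid of the food box, lying flat with its four snap clips spread, 196 x 256 mm, 12 mm high; origin at the centre of its underside; leave alone
- nutcracker: steel lever nutcracker, 170 mm long, lying flat; origin near its middle; leave alone
- brush: wooden hand brush with dark bristles, 210 mm long, 38 mm high; origin near its middle; leave alone
Things that resemble listed ones, but are neither listed nor needed, are in the scene too. Several things have the shape of the foodbox; the one meant has the colours described above.

How it is judged:
By the outcome, as a careful person would: the job done as asked, in the order asked, and still so for the second after the job is handed in, while the arm keeps its last pose, push and grip.
It also fails if it takes over 67 s, if anything falls off the work surface, if the arm or the gripper's body presses on something with over 40 N, if the wrist force passes 120 N, or if a joint passes its speed limit or range.

## Working session

There is one attempt and no reset: what is moved stays moved. The work goes in short steps, each a Python script; the robot and the scene stay as the last script left them, time stands still between calls to the robot, and variables do not carry over. Pictures are saved under pics/ and viewed, and the job is handed in when it is done.

```bash
mkdir -p pics; ls; python3 - <<'E'
from rig import *
import cv2,numpy as np
s=sense();print(s['time_s'],s['position'],s['tcp_rot'],s['finger_gap'])
for n in ("side","top","wrist"):
    p,d=camera(n);cv2.imwrite(f"pics/{n}0.png",p[:,:,::-1]);np.save(f"pics/{n}0.npy",d)
    print(n,camera_params(n))
E
```

```text
pics
0.0 [0.22926392 0.6343097  0.25525104] [[-5.99392036e-04 -9.40445803e-01  3.39943130e-01]
 [-1.86289051e-03  3.39943652e-01  9.40443961e-01]
 [-9.99998085e-01 -6.95822125e-05 -1.95570708e-03]] 0.08536976804167275
side {'K': array([[544.60673836,   0.        , 281.76128818],
       [  0.        , 544.60673836, 209.85910579],
       [  0.        ,   0.        ,   1.        ]]), 'dist': array([-0.05233333,  0.        ,  0.        ,  0.        ,  0.        ]), 'position': array([-0.46459268,  1.03589226,  1.00225443]), 'rotation': array([[-0.75994918, -0.34771537,  0.54915505],
       [-0.64993604,  0.3964132 , -0.64841322],
       [ 0.00777093, -0.84967676, -0.52724664]])}
top {'K': array([[404.4040666 ,   0.        , 275.45312385],
       [  0.        , 404.4040666 , 211.46364436],
       [  0.        ,   0.        ,   1.        ]]), 'dist': array([0.02643328, 0.        , 0.        , 0.        , 0.        ]), 'position': array([ 0.25952139, -0.08484989,  1.14200636]), 'rotation': array([[-0.01622358, -0.98217858,  0.1872486 ],
       [-0.99974702,  0.01885247,  0.0122672 ],
       [-0.01557868, -0.18700221, -0.98223596]])}
wrist {'K': array([[303.89026792,   0.        , 278.33029881],
       [  0.        , 303.89026792, 201.99785149],
       [  0.        ,   0.        ,   1.        ]]), 'dist': array([-0.01608611,  0.        ,  0.        ,  0.        ,  0.        ]), 'tool_from_camera': array([[ 2.87681467e-04, -2.79106823e-01,  9.60260016e-01,
        -1.17330526e-01],
       [ 5.62419404e-04, -9.60259859e-01, -2.79106946e-01,
         7.08738981e-02],
       [ 9.99999800e-01,  6.20362762e-04, -1.19273871e-04,
        -5.46903880e-04],
       [ 0.00000000e+00,  0.00000000e+00,  0.00000000e+00,
         1.00000000e+00]])}
```

View pics/side0.png

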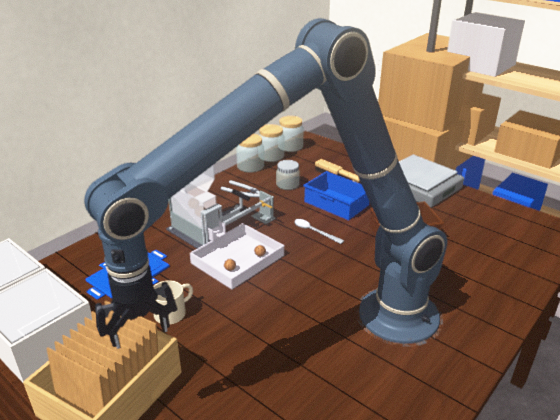

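View pics/top0.png

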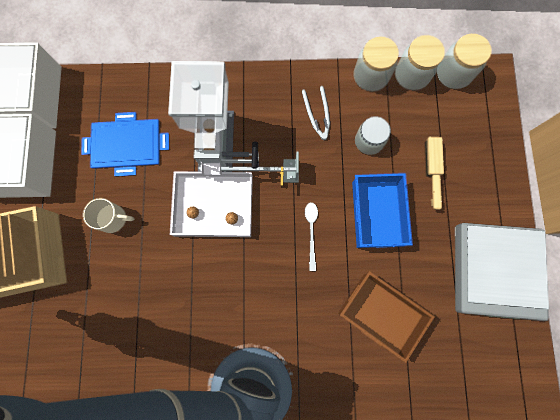

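View pics/wrist0.png

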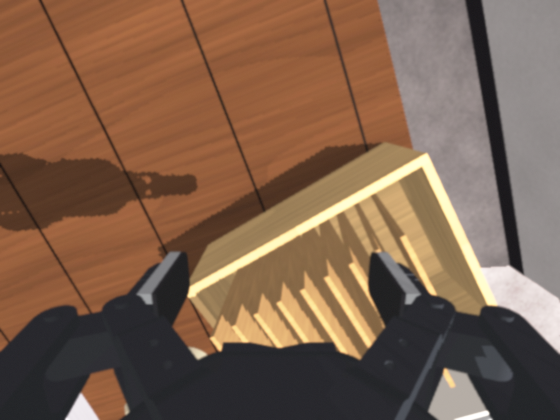

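The top view shows the tray with two walnuts at about (192,212) and (231,218), and the black crossbar at (255,155). The brass clip and bracket are near (285,172), the blue food box is at (383,210), and there is a brown lookalike box at (388,315). Next I'll measure these.

```bash
cat > h.py <<'E'
import numpy as np,cv2
def ray(cp,uv):
    uv=np.asarray(uv,float).reshape(-1,1,2)
    n=cv2.undistortPoints(uv,cp['K'],cp['dist']).reshape(-1,2)
    return np.c_[n,np.ones(len(n))]
def onplane(cp,uv,z):
    d=ray(cp,uv)@cp['rotation'].T
    t=(z-cp['position'][2])/d[:,2]
    return cp['position']+t[:,None]*d
def cloud(cp,dep):
    v,u=np.mgrid[:420,:560]
    r=ray(cp,np.c_[u.ravel(),v.ravel()])*dep.ravel()[:,None]
    return (r@cp['rotation'].T+cp['position']).reshape(420,560,3)
def comps(m,amin=15):
    n,l,st,c=cv2.connectedComponentsWithStats(m.astype(np.uint8))
    return [(st[i,4],tuple(c[i].round(1)),tuple(st[i,:4])) for i in range(1,n) if st[i,4]>=amin]
E
python3 - <<'E'
from rig import *
from h import *
p=cv2.imread('pics/top0.png');d=np.load('pics/top0.npy');cp=camera_params('top')
cv2.imwrite('pics/topz.png',cv2.resize(p[90:250,160:310],None,fx=5,fy=5,interpolation=cv2.INTER_CUBIC)[:,:750][:600] if 0 else cv2.resize(p[130:250,160:310],None,fx=5,fy=5,interpolation=cv2.INTER_CUBIC))
s=cv2.imread('pics/side0.png')
cv2.imwrite('pics/sidez.png',cv2.resize(s[170:290,160:310],None,fx=5,fy=5,interpolation=cv2.INTER_CUBIC))
hsv=cv2.cvtColor(p,cv2.COLOR_BGR2HSV);C=cloud(cp,d)
H,S,V=cv2.split(hsv)
blue=(H>100)&(H<130)&(S>150)
for a,c,b in comps(blue,200):print('blue',a,c,b)
nut=np.zeros_like(blue);nut[180:232,176:248]=((H<20)&(S>90))[180:232,176:248]
for a,c,b in comps(nut,20):print('nut',a,c,b,onplane(cp,[c],0.022)[0],C[int(c[1]),int(c[0])])
# tray rim points: bright, z ~0.038
z=C[...,2]
for r in range(170,240,8):print(r,[ (c,round(z[r,c]*1000)) for c in range(166,260,6)])
print('bar',[np.round(C[v,255]*1000) for v in range(140,172,3)])
# box rim
m=np.zeros_like(blue);m[160:260,340:425]=blue[160:260,340:425]&(z[160:260,340:425]>0.058)
pts=C[m];print(len(pts),pts.min(0),pts.max(0));print('rect',cv2.minAreaRect(pts[:,:2].astype(np.float32)))
E
```

```text
blue 3550 (np.float64(124.8), np.float64(143.4)) (np.int32(82), np.int32(112), np.int32(87), np.int32(64))
blue 3981 (np.float64(381.4), np.float64(210.6)) (np.int32(352), np.int32(173), np.int32(61), np.int32(75))
nut 106 (np.float64(192.1), np.float64(211.9)) (np.int32(187), np.int32(207), np.int32(12), np.int32(11)) [0.47629882 0.16462548 0.022     ] [0.47627589 0.16198421 0.03537002]
nut 113 (np.float64(231.3), np.float64(217.8)) (np.int32(226), np.int32(212), np.int32(12), np.int32(12)) [0.45726357 0.05372444 0.022     ] [0.45673436 0.05260579 0.03785868]
170 [(166, 2), (172, -2), (178, 2), (184, 4), (190, 3), (196, 1), (202, 72), (208, 51), (214, 56), (220, 68), (226, 78), (232, 77), (238, 73), (244, 80), (250, 78), (256, 77)]
178 [(166, 2), (172, 3), (178, 7), (184, 8), (190, 6), (196, 2), (202, 8), (208, -2), (214, 1), (220, 4), (226, 3), (232, 6), (238, 5), (244, 2), (250, 38), (256, 2)]
186 [(166, 1), (172, 2), (178, 5), (184, 7), (190, 4), (196, 7), (202, 7), (208, 5), (214, 6), (220, 4), (226, 4), (232, 4), (238, 3), (244, 7), (250, 36), (256, 0)]
194 [(166, 0), (172, 6),
[... 793 characters left out ...]
, 6), (250, 31), (256, 5)]
234 [(166, -1), (172, 37), (178, 43), (184, 38), (190, 39), (196, 38), (202, 38), (208, 39), (214, 39), (220, 43), (226, 36), (232, 41), (238, 39), (244, 36), (250, 26), (256, 4)]
bar [array([693., -13.,   4.]), array([634., -22., 137.]), array([626., -22., 137.]), array([619., -21., 134.]), array([609., -22., 140.]), array([600., -22., 140.]), array([593., -22., 137.]), array([584., -22., 142.]), array([577., -21., 139.]), array([569., -21., 136.]), array([579., -17.,  77.])]
791 [ 0.25952139 -0.428986    0.05802233] [ 0.56505989 -0.08484989  1.14200636]
rect ((0.4301150143146515, -0.24816462397575378), (0.22474093735218048, 0.4154359698295593), 17.83646583557129)
```

View pics/topz.png

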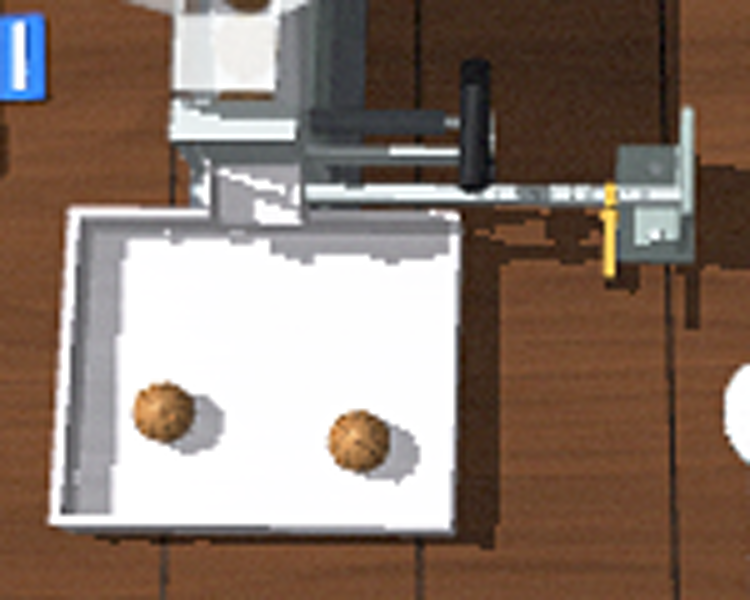

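View pics/sidez.png

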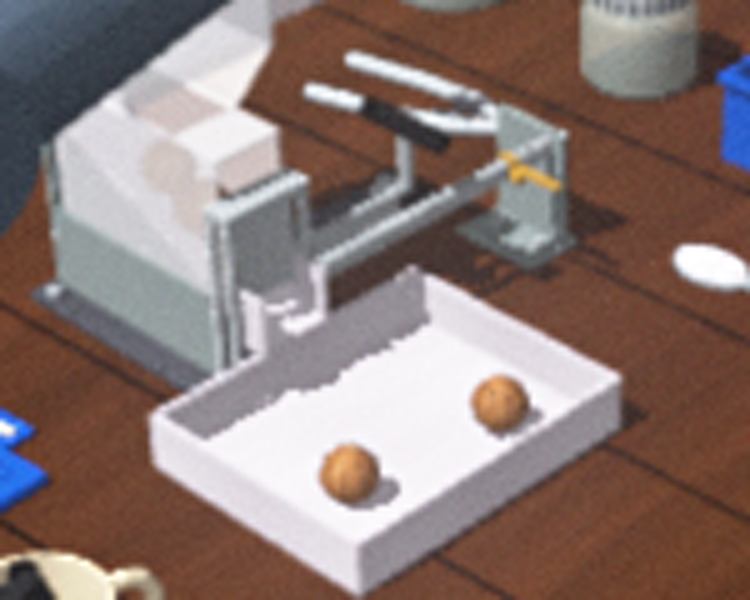

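```bash
python3 - <<'E'
from rig import *
from h import *
p=cv2.imread('pics/top0.png');d=np.load('pics/top0.npy');cp=camera_params('top')
hsv=cv2.cvtColor(p,cv2.COLOR_BGR2HSV);C=cloud(cp,d);H,S,V=cv2.split(hsv)
z=C[...,2].copy();z[d==0]=-1
R=np.zeros(z.shape,bool);R[165:260,340:425]=1
m=R&(z>0.058)&(z<0.085)&(H>95)&(H<135)
pts=C[m];print('rim rect',len(pts),cv2.minAreaRect(pts[:,:2].astype(np.float32)))
# outline of the box in the plane z=.07
b=((H>100)&(H<130)&(S>150)&R).astype(np.uint8)
cn=max(cv2.findContours(b,0,2)[0],key=cv2.contourArea)
# tray rim
R[:]=0;R[165:245,165:258]=1
m=R&(z>0.030)&(z<0.048)&~((H<20)&(S>90))
pts=C[m];r=cv2.minAreaRect(pts[:,:2].astype(np.float32));print('tray',len(pts),r)
# bar
R[:]=0;R[135:175,240:270]=1
m=R&(z>0.120)&(z<0.15)&(V<80)
pts=C[m];print('bar',len(pts),cv2.minAreaRect(pts[:,:2].astype(np.float32)),pts.mean(0))
ys=comps(m);print(ys)
c=np.argwhere(m)[:,::-1].astype(float);print('barc',onplane(cp,[c.mean(0)],0.136))
# brass
R[:]=0;R[150:190,262:303]=1
m=R&(H>15)&(H<35)&(S>90)&(V>110)
for a,c,bx in comps(m,3):print('brass',a,c,bx,onplane(cp,[c],.082))
E
```

```text
rim rect 771 ((0.4651173949241638, -0.3582930266857147), (0.19835790991783142, 0.13942262530326843), 0.7369057536125183)
tray 530 ((0.49854472279548645, 0.10827590525150299), (0.2205294668674469, 0.18116159737110138), 88.41179656982422)
bar 154 ((0.60462486743927, -0.02017984911799431), (0.013621702790260315, 0.07063477486371994), 89.88003540039062) [ 0.60307467 -0.02023256  0.13703582]
[(np.int32(154), (np.float64(254.5), np.float64(154.5)), (np.int32(252), np.int32(142), np.int32(6), np.int32(26)))]
barc [[ 0.60335786 -0.02016362  0.136     ]]
brass 50 (np.float64(281.3), np.float64(176.0)) (np.int32(280), np.int32(166), np.int32(4), np.int32(20)) [[ 0.55920726 -0.08906002  0.082     ]]
```

Dispenser yaw comes out at about -1.6°, and the measured bar agrees with the tray pose to within 1 mm. The marker is about 70 mm from the bar. I'll pick up the first walnut now.

```bash
cat >> h.py <<'E'
yaw=np.deg2rad(-1.59)
ex=np.array([np.cos(yaw),np.sin(yaw),0]);ey=np.array([-np.sin(yaw),np.cos(yaw),0])
RD=np.c_[[0,0,-1.],-ex,ey]   # tool down, jaws along dispenser y
E
python3 - <<'E'
from rig import *
from h import *
def st(t):
    s=sense();print(t,round(s['time_s'],2),s['position'].round(4),round(s['finger_gap'],4),s['wrist_force'].round(1))
movep([.4763,.1640,.16],RD)
command_gripper(.056,25);st('above')
p,d=camera('wrist');cv2.imwrite('pics/w1.png',p[:,:,::-1])
hit=move_l([.4763,.1640,.033],feed=.12,until_force=8);st(('down',hit))
command_gripper(.02,25);st('grip')
move_l([.4763,.1640,.17],feed=.2);st('up')
p,d=camera('wrist');cv2.imwrite('pics/w2.png',p[:,:,::-1])
E
```

```text
above 2.51 [0.4763 0.1642 0.16  ] 0.056 [-0.4 -0.   0.1]
('down', False) 3.77 [0.4768 0.1642 0.0336] 0.056 [0.6 0.7 0. ]
grip 4.08 [0.4768 0.1641 0.0337] 0.0346 [-0.3  0.3  4.2]
up 4.92 [0.4754 0.1638 0.169 ] 0.0342 [-0.7 -0.8 -0.9]
```

View pics/w2.png

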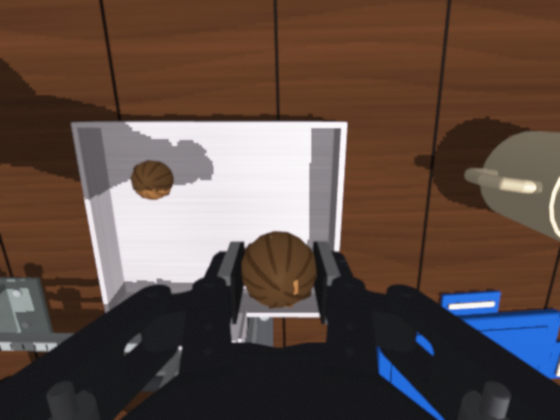

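The wrist view shows the walnut held between the pads at about (279,270) and the other one still in the tray at (152,180). Next I'll drop this one in the box and pick the second.

```bash
python3 - <<'E'
from rig import *
from h import *
def st(t):
    s=sense();print(t,round(s['time_s'],2),s['position'].round(4),round(s['finger_gap'],4),s['wrist_force'].round(1))
movep([.505,-.358,.17],RD);st('overbox')
move_l([.505,-.358,.052],feed=.15,until_force=8);st('inbox')
command_gripper(.056,25)
move_l([.505,-.358,.17],feed=.25)
p,d=camera('wrist');cv2.imwrite('pics/w3.png',p[:,:,::-1])
movep([.4573,.0540,.16],RD);st('above2')
hit=move_l([.4573,.0540,.033],feed=.12,until_force=8);st(('down',hit))
command_gripper(.02,25);st('grip')
move_l([.4573,.0540,.17],feed=.2);st('up')
p,d=camera('wrist');cv2.imwrite('pics/w4.png',p[:,:,::-1])
E
python3 -c "
import cv2,numpy as np
cv2.imwrite('pics/w34.png',cv2.resize(np.hstack([cv2.imread('pics/w3.png'),cv2.imread('pics/w4.png')]),(800,300)))"
```

```text
overbox 6.86 [ 0.5059 -0.3564  0.1698] 0.0346 [ 0.  -0.1  0.2]
inbox 7.79 [ 0.5056 -0.3585  0.0529] 0.0342 [-0.4  0.5  0.1]
above2 10.34 [0.4578 0.053  0.16  ] 0.056 [-0.3 -0.6 -0.4]
('down', False) 11.55 [0.4578 0.054  0.0335] 0.0558 [-1.   0.2 -0.7]
grip 11.87 [0.4578 0.0541 0.0336] 0.0346 [-0.1  0.2  3.2]
up 12.7 [0.4564 0.054  0.1692] 0.0344 [ 0.7 -0.6 -0.7]
```

View pics/w34.png

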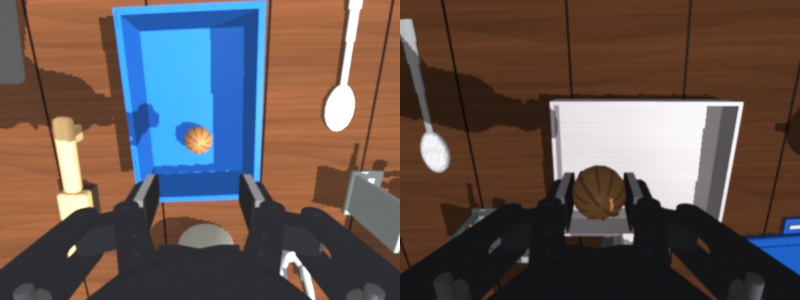

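Left image: the first walnut is in the blue box at about (198,140). Right image: the second is held and the tray is empty. I'll check where the boxed walnut lies before lowering the second.

```bash
python3 - <<'E'
from rig import *
from h import *
def st(t):
    s=sense();print(t,round(s['time_s'],2),s['position'].round(4),round(s['finger_gap'],4),s['wrist_force'].round(1));return s
movep([.435,-.358,.17],RD);s=st('overbox')
p,d=camera('wrist');cv2.imwrite('pics/w5.png',p[:,:,::-1])
cp=camera_params('wrist');T=cp['tool_from_camera'];R=s['tcp_rot']
c2=dict(K=cp['K'],dist=cp['dist'],rotation=R@T[:3,:3],position=s['position']+R@T[:3,3])
H,S,V=cv2.split(cv2.cvtColor(p,cv2.COLOR_RGB2HSV))
m=(H<20)&(S>90)&(V>60)
for a,c,b in comps(m,60):print(a,c,b,onplane(c2,[c],.021)[0].round(3))
E
```

```text
overbox 14.28 [ 0.4358 -0.3566  0.1695] 0.0345 [-0.1 -0.1 -0.4]
124201 (np.float64(288.1), np.float64(145.0)) (np.int32(0), np.int32(0), np.int32(560), np.int32(384)) [ 0.391 -0.347  0.021]
4373 (np.float64(278.6), np.float64(270.0)) (np.int32(241), np.int32(233), np.int32(76), np.int32(75)) [ 0.511 -0.359  0.021]
200 (np.float64(424.3), np.float64(343.3)) (np.int32(416), np.int32(332), np.int32(18), np.int32(24)) [ 0.602 -0.206  0.021]
77 (np.float64(132.2), np.float64(343.8)) (np.int32(123), np.int32(334), np.int32(17), np.int32(22)) [ 0.595 -0.516  0.021]
641 (np.float64(167.1), np.float64(371.1)) (np.int32(151), np.int32(346), np.int32(31), np.int32(49)) [ 0.632 -0.484  0.021]
1070 (np.float64(402.4), np.float64(383.3)) (np.int32(375), np.int32(346), np.int32(69), np.int32(74)) [ 0.656 -0.224  0.021]
145 (np.float64(132.7), np.float64(403.2)) (np.int32(113), np.int32(387), np.int32(35), np.int32(33)) [ 0.677 -0.529  0.021]
```

View pics/w5.png

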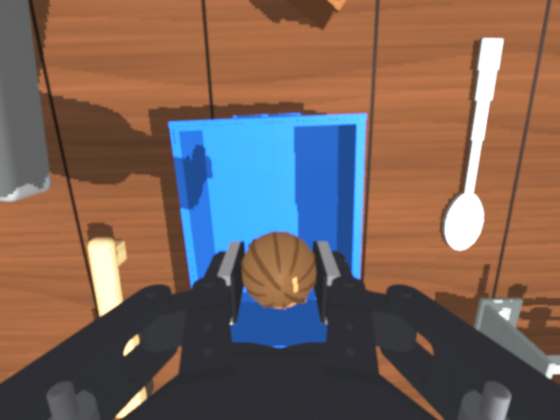

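The near half of the box is clear; the first walnut is hidden behind the held one, near x≈0.51. I'll release here, then go above the handle.

```bash
python3 - <<'E'
from rig import *
from h import *
def st(t):
    s=sense();print(t,round(s['time_s'],2),s['position'].round(4),round(s['finger_gap'],4),s['wrist_force'].round(1));return s
move_l([.43,-.358,.05],feed=.15,until_force=8);st('inbox')
command_gripper(.056,25)
move_l([.43,-.358,.2],feed=.25)
p,d=camera('wrist');cv2.imwrite('pics/w6.png',p[:,:,::-1])
movep([.555,-.06,.26],RD);s=st('nearhandle')
p,d=camera('wrist');cv2.imwrite('pics/w7.png',p[:,:,::-1]);np.save('pics/w7.npy',d)
np.savez('pics/w7s.npz',p=s['position'],R=s['tcp_rot'])
p,d=camera('top');cv2.imwrite('pics/t7.png',p[:,:,::-1])
E
```

```text
inbox 15.28 [ 0.4306 -0.3584  0.0507] 0.0345 [ 0.3 -0.9  0.3]
nearhandle 17.66 [ 0.5544 -0.0618  0.2596] 0.0559 [-0.5 -0.3  0.1]
```

View pics/w6.png

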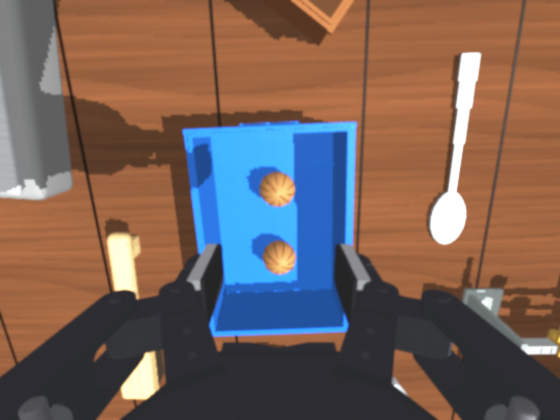

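View pics/w7.png

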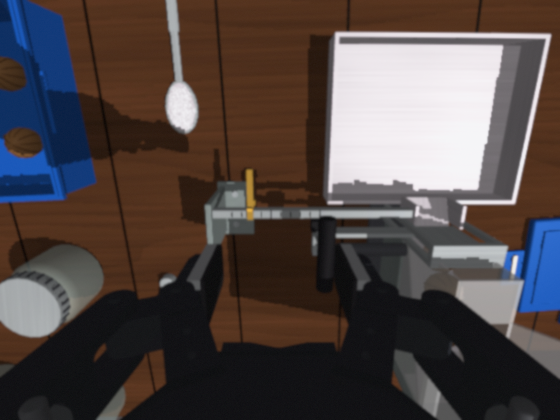

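View pics/t7.png

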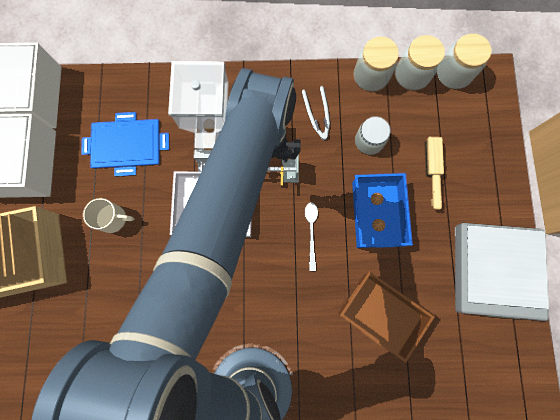

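Both walnuts are in the box, at (277,190) and (280,257), and the tray is empty. In the wrist view the marker is at (249,195) and the bar at (326,253). I'll refine both positions from it.

```bash
python3 - <<'E'
from rig import *
from h import *
p=cv2.imread('pics/w7.png');d=np.load('pics/w7.npy');s=np.load('pics/w7s.npz');cp=camera_params('wrist');T=cp['tool_from_camera'];R=s['R']
c2=dict(K=cp['K'],dist=cp['dist'],rotation=R@T[:3,:3],position=s['p']+R@T[:3,3])
print('cam',c2['position'])
H,S,V=cv2.split(cv2.cvtColor(p,cv2.COLOR_BGR2HSV))
O=np.array([.6085,.1053,0])
loc=lambda P:np.c_[(P-O)@ex,(P-O)@ey,P[:,2]].round(4)
C=cloud(c2,d)
m=np.zeros(H.shape,bool);m[160:230,235:265]=((H>15)&(H<35)&(S>120)&(V>100))[160:230,235:265]
for a,c,b in comps(m,5):
    print('brass',a,c,b,[loc(onplane(c2,[c],z)) for z in(.082,.09)])
q=C[m];print('depth med',loc(np.median(q,0)[None]),np.percentile(q[:,2],[5,95]))
ys,xs=np.nonzero(m)
for r in range(ys.min(),ys.max()+1,6):
    k=xs[ys==r]; 
    if len(k):print(r,k.min(),k.max(),loc(onplane(c2,[[k.mean(),r]],.082)))
m[:]=0;m[215:292,312:342]=(V<45)[215:292,312:342]&(C[215:292,312:342,2]>.115)
q=C[m];print('bar',loc(q.mean(0)[None]),q[:,2].max(),comps(m))
c=np.argwhere(m)[:,::-1].mean(0);print(c,loc(onplane(c2,[c],.130)),loc(onplane(c2,[c],.136)))
for r in range(220,290,10):
    k=np.nonzero(m[r])[0];
    if len(k):print(r,k.min(),k.max(),loc(onplane(c2,[[k.mean(),r]],.132)))
# top
p=cv2.imread('pics/top0.png');cp=camera_params('top');H,S,V=cv2.split(cv2.cvtColor(p,cv2.COLOR_BGR2HSV))
m[:]=0;m[150:190,262:303]=((H>15)&(H<35)&(S>90)&(V>110))[150:190,262:303]
c=np.argwhere(m)[:,::-1].mean(0);print('top brass',loc(onplane(cp,[c],.082)))
E
```

```text
cam [ 0.48352911 -0.05999735  0.37698917]
brass 357 (np.float64(249.7), np.float64(193.6)) (np.int32(246), np.int32(169), np.int32(10), np.int32(51)) [array([[-0.0437, -0.198 ,  0.082 ]]), array([[-0.0458, -0.1972,  0.09  ]])]
depth med [[-0.0406 -0.1983  0.0803]] [0.00204577 0.08521407]
169 247 252 [[-0.0686 -0.1975  0.082 ]]
175 246 252 [[-0.0627 -0.1982  0.082 ]]
181 246 252 [[-0.0566 -0.1983  0.082 ]]
187 247 253 [[-0.0505 -0.1975  0.082 ]]
193 247 253 [[-0.0444 -0.1977  0.082 ]]
199 247 253 [[-0.0381 -0.1979  0.082 ]]
205 247 254 [[-0.0318 -0.1975  0.082 ]]
211 247 252 [[-0.0254 -0.1987  0.082 ]]
217 248 252 [[-0.019  -0.1984  0.082 ]]
bar [[-0.0137 -0.1311  0.1605]] 0.37698917035085716 [(np.int32(1639), (np.float64(328.1), np.float64(256.7)), (np.int32(316), np.int32(217), np.int32(26), np.int32(75)))]
[328.13178768 256.6528371 ] [[ 0.0021 -0.1248  0.13  ]] [[-0.0009 -0.1259  0.136 ]]
220 318 336 [[-0.0333 -0.1277  0.132 ]]
230 318 335 [[-0.0242 -0.1277  0.132 ]]
240 318 335 [[-0.0149 -0.1273  0.132 ]]
250 318 341 [[-0.0053 -0.1243  0.132 ]]
260 317 341 [[ 0.0044 -0.1243  0.132 ]]
270 317 341 [[ 0.0143 -0.1238  0.132 ]]
280 316 341 [[ 0.0244 -0.1238  0.132 ]]
top brass [[-0.0438 -0.1957  0.082 ]]
```

Both views put the marker at 70 mm of opening (70.1 and 70.3). I'll grip the bar, pull part-way, then look.

```bash
python3 - <<'E'
from rig import *
from h import *
O=np.array([.6085,.1053,0])
def st(t):
    s=sense();print(t,round(s['time_s'],2),s['position'].round(4),'loc y',round((s['position']-O)@ey,4),round(s['finger_gap'],4),s['wrist_force'].round(1));return s
P=O-.1265*ey
move_l(P+[0,0,.20],RD,feed=.15);st('above')
print(move_l(P+[0,0,.1365],feed=.1,until_force=8));st('at bar')
command_gripper(.004,60);st('gripped')
E
```

```text
above 18.49 [ 0.6049 -0.0222  0.2003] loc y -0.1275 0.0557 [-0.8 -0.8 -0.3]
False
at bar 19.27 [ 0.6054 -0.0214  0.137 ] loc y -0.1267 0.0561 [ 0.2 -0.5  0.5]
gripped 19.73 [ 0.6053 -0.0214  0.1372] loc y -0.1268 0.0142 [-1.2  0.8  4.8]
```

```bash
python3 - <<'E'
from rig import *
from h import *
O=np.array([.6085,.1053,0])
def st(t):
    s=sense();print(t,round(s['time_s'],2),s['position'].round(4),'loc y',round((s['position']-O)@ey,4),round(s['finger_gap'],4),s['wrist_force'].round(1));return s
P=O-.1970*ey
move_l(P+[0,0,.1365],feed=.08);st('pulled')
sleep(1.5);s=st('held')
np.savez('pics/w8s.npz',p=s['position'],R=s['tcp_rot'])
for n in('wrist','top','side'):
    p,d=camera(n);cv2.imwrite(f'pics/{n}8.png',p[:,:,::-1]);np.save(f'pics/{n}8.npy',d)
E
python3 -c "
import cv2
s=cv2.imread('pics/side8.png');cv2.imwrite('pics/side8z.png',cv2.resize(s[150:300,150:350],None,fx=4,fy=4,interpolation=2))"
```

```text
pulled 20.77 [ 0.6034 -0.0854  0.1371] loc y -0.1908 0.0138 [-3.3 10.5  9.6]
held 22.27 [ 0.6035 -0.0853  0.1371] loc y -0.1906 0.0138 [-3.4 11.5  9.1]
```

View pics/wrist8.png

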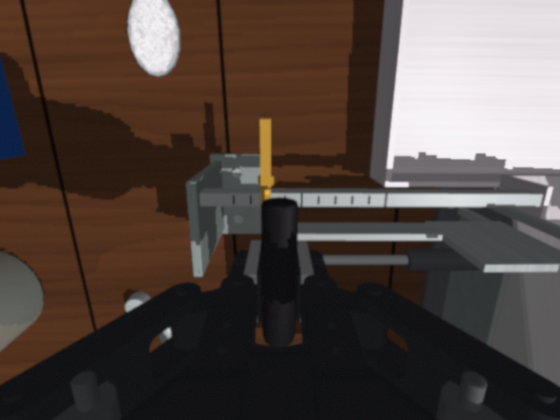

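View pics/side8z.png

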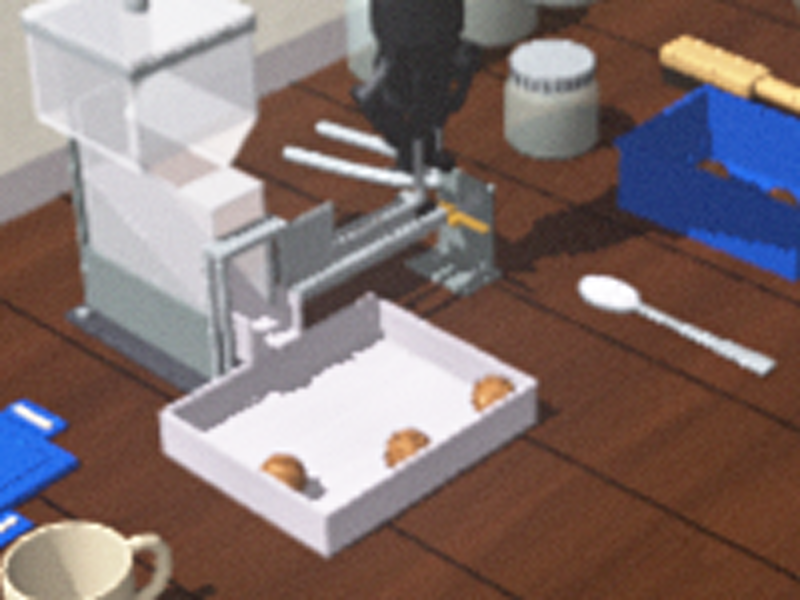

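View pics/top8.png

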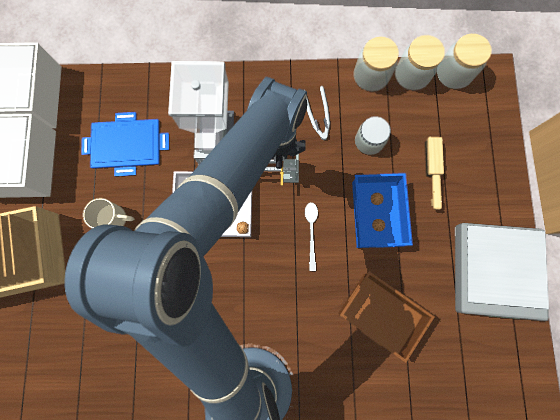

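All three walnuts rolled into the tray. The spring deflects the arm, so the bar is about 6 mm short of the marker. I'll measure that gap and correct it.

```bash
cat > meas.py <<'E'
from h import *
from rig import *
O=np.array([.6085,.1053,0])
def meas(p,s,tag):
    cp=camera_params('wrist');T=cp['tool_from_camera'];R=s['tcp_rot']
    c2=dict(K=cp['K'],dist=cp['dist'],rotation=R@T[:3,:3],position=s['position']+R@T[:3,3])
    H,S,V=cv2.split(cv2.cvtColor(p,cv2.COLOR_BGR2HSV))
    m=np.zeros(H.shape,bool);m[110:205,230:310]=((H>15)&(H<35)&(S>120)&(V>100))[110:205,230:310]
    a,c,b=max(comps(m,5));my=(onplane(c2,[c],.082)-O)@ey
    out=[]
    for r in range(208,238,4):   # bar rows ahead of the pads
        k=np.nonzero(V[r]<45)[0];k=k[(k>255)&(k<310)]
        q=(onplane(c2,[[ (k.min()+k.max())/2,r]],.132)-O)@ey;out.append(q[0]);
    print(tag,'marker',my.round(4),c,b,'bar',np.round(out,4),'diff mm',(1e3*(np.median(out)-my)).round(1),'tcp',round((s['position']-O)@ey,4))
E
python3 - <<'E'
from meas import *
q=np.load('pics/w8s.npz');meas(cv2.imread('pics/wrist8.png'),dict(position=q['p'],tcp_rot=q['R']),'before')
move_l(O-.2032*ey+[0,0,.1365],feed=.04);sleep(.5)
s=sense();print(s['time_s'],s['position'],s['wrist_force'],s['finger_gap'])
for n in('wrist','top','side'):
    p,d=camera(n);cv2.imwrite(f'pics/{n}9.png',p[:,:,::-1])
meas(cv2.imread('pics/wrist9.png'),s,'after')
E
python3 -c "
import cv2,numpy as np
s=cv2.imread('pics/wrist9.png');t=cv2.imread('pics/top9.png')
cv2.imwrite('pics/z9.png',np.hstack([cv2.resize(s[100:250,200:350],(400,400)),cv2.resize(t[130:200,240:310],(400,400))]))"
```

```text
before marker [-0.1981] (np.float64(265.5), np.float64(155.9)) (np.int32(259), np.int32(118), np.int32(16), np.int32(82)) bar [-0.1901 -0.1905 -0.1905 -0.1892 -0.1909 -0.1909 -0.1909 -0.1915] diff mm [7.4] tcp -0.1906
23.225 [ 0.60327744 -0.09113528  0.13710695] [-3.20466019 11.44157679 10.59304487] 0.013694096252361832
after marker [-0.1983] (np.float64(275.6), np.float64(157.3)) (np.int32(269), np.int32(118), np.int32(16), np.int32(80)) bar [-0.1966 -0.1945 -0.1957 -0.1959 -0.1968 -0.1968 -0.197  -0.1974] diff mm [1.6] tcp -0.1965
```

View pics/z9.png

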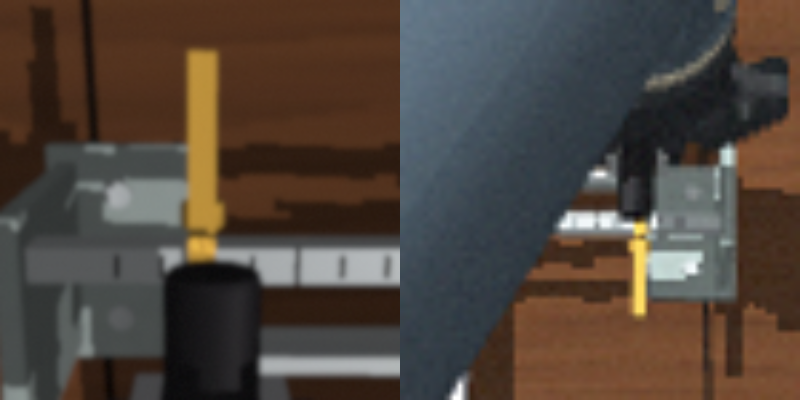

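The wrist view shows the bar 1.6 mm short of the marker, and the top view agrees at about 1 mm. One small correction.

```bash
python3 - <<'E'
from meas import *
move_l(O-.2047*ey+[0,0,.1365],feed=.03);sleep(.8)
s=sense();print(s['time_s'],s['position'],s['wrist_force'],s['finger_gap'],abs(s['qd']).max())
for n in('wrist','top','side'):
    p,d=camera(n);cv2.imwrite(f'pics/{n}10.png',p[:,:,::-1])
meas(cv2.imread('pics/wrist10.png'),s,'after')
cp=camera_params('top');p=cv2.imread('pics/top10.png');H,S,V=cv2.split(cv2.cvtColor(p,cv2.COLOR_BGR2HSV))
m=np.zeros(H.shape,bool);m[160:190,262:303]=((H>15)&(H<35)&(S>90)&(V>110))[160:190,262:303]
c=np.argwhere(m)[:,::-1].mean(0);print('top marker',(onplane(cp,[c],.082)-O)@ey)
for r in range(158,169,2):
    k=[x for x in range(276,288) if V[r,x]<50]
    if k:print(r,k[0],k[-1],(onplane(cp,[[(k[0]+k[-1])/2,r]],.134)-O)@ey)
w=cv2.imread('pics/wrist10.png');s=cv2.imread('pics/side10.png')
cv2.imwrite('pics/z10.png',np.hstack([cv2.resize(w[100:250,200:350],(400,400)),cv2.resize(s[170:290,160:280],(400,400))]))
E
```

```text
24.425 [ 0.60324018 -0.0924777   0.13709206] [-3.12098911 12.43479088 10.62252516] 0.014240251687911272 0.0020602397355206094
after marker [-0.1982] (np.float64(278.0), np.float64(156.5)) (np.int32(271), np.int32(118), np.int32(16), np.int32(80)) bar [-0.1979 -0.196  -0.1958 -0.1975 -0.1979 -0.1981 -0.1983 -0.1987] diff mm [0.3] tcp -0.1978
top marker [-0.19567063]
158 279 287 [-0.19984442]
160 279 284 [-0.19599115]
162 279 284 [-0.19603891]
164 282 284 [-0.19997682]
166 278 284 [-0.19483846]
```

View pics/z10.png

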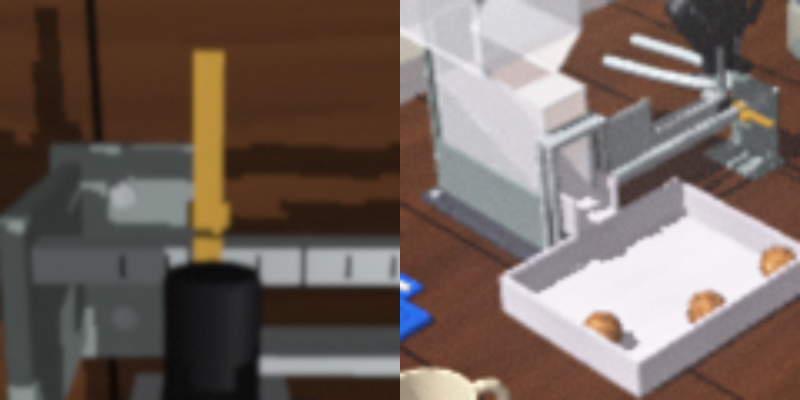

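The bar lines up with the clip: 0.3 mm off in the wrist view, and about the same from the top. Three walnuts lie in the tray. I'll hand in while holding.

```bash
python3 -c "
from rig import *
finish_job();print(sense()['time_s'])"
```

```text
the job is handed in; nothing more can be done
the job is handed in; nothing more can be done
```

The job is handed in, at about 24.5 s on the robot's clock. Both tray walnuts are in the blue food box, all three bin walnuts rolled into the emptied tray, and the gripper is still holding the handle at the brass marker.

- **Handle alignment:** the first pull stopped about 7 mm short because the spring deflected the arm, so I corrected it twice. At the last check the wrist camera put the crossbar 0.3 mm from the marker. The top camera's cleaner rows agreed to about 1 mm, but others read up to 4 mm off because the arm and gripper partly blocked the bar.
- **Walnuts:** the tray was empty before I opened the gate. The side view shows three walnuts in the tray at the end.
- **Everything else:** the largest wrist force I read was about 17 N, against the 120 N limit. The other things on the crate look unmoved in the pictures; I did not measure them.

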